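# Release the ratchet and close the hold-down clamp on a lino block

### The arm

A 6-joint arm with a two-finger parallel gripper is mounted at the origin on the work surface. World frame = base frame: x ahead of the robot, y to its left, z up, the work surface at z = 0. Lengths are in mm, angles in rad, forces in N, time in s.
With the tool pointing down it reaches from about 300 to 775 mm from the base axis. Payload 14.6 kg.
Tool frame: the origin (TCP) lies at the very end of the fingers, on their centre line; the grasp point (between the pads) lies 19 mm behind it; z points along the fingers, y is the line along which they close (so a half turn about z gives the same grasp; the last joint's range is limited). The gripper opens to 94 mm and grips with 3 to 60 N. Pads are 16 mm wide; open, the fingers measure 119 mm over their backs; the gripper's body (75 mm by 177 mm) begins 78 mm behind the grasp point.
Start: joints at [1.26, 0.3, 1.521, -0, 1.321, -0.067], TCP at [132.763, 533.726, 205.446] pointing down, gripper open.
Joint ranges: [-3.03, 3.03], [-0.79, 2.21], [0.23, 2.52], [-1.04, 4.18], [0, 3.07], [-2.55, 2.55]. Speed limits (rad/s): [2.22, 2.22, 2.57, 3.14, 3.14, 3.14].

### API

Orientations are given as [roll, pitch, yaw] about the fixed x, y, z axes, in that order (R = Rz(yaw) Ry(pitch) Rx(roll)).
In Python, from cell import manip, optics gives the robot as it stands.
- The arm moves only by the shell command python3 -m crank 'ROWS' [FORCE]. ROWS is JSON, a list of rows, each a list of 7 numbers: the opening in per cent of the stroke, from 0 (shut) to 100 (fully open), then the shift along the tool's x, y, z in mm, then the turn, a rotation vector about the tool's x, y, z in rad. A call has 1 to 10 rows; each row is the pose to reach, as a shift and turn from the pose commanded when the call began, along the tool's axes at that moment; what a row does not reach only later rows make up. A row lasts 1/10 s, in which the tool goes at most 50 mm and 8.59 degrees, less where a joint would pass 70% of its speed; a pose out of reach is approached as far as the arm can. A call with a gripper value outside its range is refused whole. The fingers move at their own pace and stop on an object; FORCE is the grip in N (left out, the last holds). Time passes only in rows, so rows that repeat a pose let the fingers close. It gives the time, the measured TCP pose, the force, the opening and the grip force at its end, in the units of the state.
- manip.read_state(): the state, without advancing time (a new reading comes with each control period).
- optics.camera(name): name is "side" or "top" or "wrist"; returns (picture, depth): 384x512x3 uint8, red, green, blue; 384x512 float32, mm along the optical axis (not along the pixel's ray), 0 where there is no reading.
- optics.calibration(name): a dict with "camera_matrix" (3x3 intrinsics, pixels), "k1" (the pictures are not rectified: a ray, as slopes to the right and down, at radius r is drawn at 1 + k1 r^2 times it, then the intrinsics apply), "R" (3x3) and "t" (3): a world point X has camera coordinates R X + t. Camera axes: x right, y down, z forward; pixel columns grow to the right and rows downward; lengths in mm; the calibration is good to about 2 mm. A picture is of the moment at which its call begins: read the wrist's pose just before it. calibration takes no time and is no camera call; for the wrist camera it gives the pose at the moment of the call.
- manip.sign_off(): hands the job in; it is judged then, once.
The state is a dict: "clock": time; "joints": joint angles; "qd": joint speeds; "effort": joint torques, N m; "eef_pos": TCP position; "eef_rot": TCP orientation; "wrist_force": force on the tool from outside, world axes, zero at the start; "moment": the same for the moment, N m; "finger_gap": finger opening in mm; "finger_force": force on a finger pad.
Only numpy, scipy, OpenCV 4.12 (cv2) and the standard library are available. Lean on these libraries where they do the work, as an engineer would, in place of code of your own. Each camera call takes 0.05 s, during which the arm holds its last target. There are 200 camera calls.

### The job

With the fingertips, press the red thumb pad of the ratchet pawl all the way down so that the pawl comes clear of the teeth while the blue clamp arm is still up, and leave the pawl there. Then push the clamp arm by its black end pad all the way down, past its teeth, until its rubber foot rests on the lino block, and let go. Only press and push: lift nothing, and leave the block and the other things where they are.

Things in the scene. Friction and masses are not known exactly. Their poses are not given: they have to be found in the camera images.
- clamp: plywood carving board, 200 x 440 mm and 12 mm thick, fixed to the table, with the steel hold-down clamp on its long centre line. Origin: on the table surface right below the arm's hinge; z up. The arm reaches from the hinge along the board's own -y; the pawl lies on the +y side. The board reaches from y = -275 to +165 mm and x = -100 to +100 mm. The board stands at a different place and yaw each time.
- hinge (a point): the arm's hinge pin, 80 mm above the table over the clamp's origin; its line runs along the board's x. Axes as clamp.
- clamp_arm (a joint): angle of the clamp arm in rad: about 0.78 raised as found, growing upward, 0 when level with the rubber foot on the block. A 22 mm wide blue bar with a 5-tooth steel wheel at the hinge. While the pawl is in, a tooth stops it near 0.71. The hinge is stiff: the arm stays where it is left, and some 3 to 5 N on the end pad move it once the pawl is free.
- end_pad (a point): centre of the upper face of the black end pad of the arm, where it is pushed: 205 mm from the hinge along the arm and 10 mm above the arm's centre line. The pad is 52 mm long along the arm, 36 mm wide, 20 mm thick. It moves on an arc about the hinge. Its x axis points outward along the arm, z out of the upper face.
- pawl (a joint): angle of the red pawl in rad: 0 to 0.03 with its nose down between the teeth, 0.36 fully pressed (stop). From about 0.2 on the nose is clear of the teeth. It is stiff and stays where it is left; about 4 N on the pad move it.
- pawl_pad (a point): centre of the upper face of the red thumb pad (36 x 36 mm, 8 mm thick) at the pawl's tail, on the board's +y side, 137 mm from the arm's hinge and about 144 mm above the table as found. The pawl rocks about a pin 75 mm from the pad towards the arm and 126 mm above the table; pressing the pad down to the stop lowers it by 26 mm.
- lino_block: loose lino-printing block, 100 x 120 x 22 mm, wood with a grey-green face, lying on the board under the foot. Origin: centre of its underside.
- dropper: loose black ink dropper bottle, 34 mm across, 74 mm tall, standing on the board beside the pawl. Origin: centre of its underside.
- weight: loose brass weight with a knob, 36 mm across, 50 mm tall, standing on the board beside the hinge. Origin: centre of its underside.
- red_can: loose red plunger can with yellow band, 76 mm across, 140 mm tall, on the table. Origin: centre of its underside.
- case: loose magenta case, 70 x 110 x 24 mm, on the table. Origin: centre of its underside.
- brayer: loose ink roller, roller 90 mm wide and 34 mm across, wooden handle, on the table. Origin: on the table under the roller's middle.
- ink_jar: loose blue ink jar, 60 mm across, 70 mm tall, on the table. Origin: centre of its underside.
Mind the look-alikes: they are no part of the job. Leave any purple or turquoise look-alike of the lino_block alone.

How it is judged (in metres and radians):
On the way, in this order (a step that is already met when the one before it is completed fails the run):
1. the pawl is pressed clear of the teeth while the arm is still up (value of joint pawl above 0.26 rad and value of joint clamp_arm above 0.65 rad), for 0.2 s.
2. the arm is pushed down until its foot is on the block (value of joint clamp_arm below 0.02 rad), for 0.2 s.
At the end, for the whole second after the job is handed in: the clamp arm is down with its foot on the block (arm joint below 0.02 rad, about 4 mm at the end pad) and at rest, and the pawl is still free of the teeth (pawl joint above 0.2 rad) (value of joint clamp_arm below 0.02 rad and value of joint pawl above 0.2 rad and velocity of joint clamp_arm between -0.05 and 0.05 rad/s and linear speed of lino_block below 0.02 m/s); the robot touches nothing.
It fails at once if the clamp arm is lifted more than a little above where it was found (joint above 0.92 rad) (value of joint clamp_arm above 0.92 rad).
It fails at once if the lino block or a bystander is moved by more than 15 mm (distance of any of lino_block, dropper, weight, red_can, case, brayer, ink_jar from where it was at the start of the episode above 0.015 m).
It also fails if it takes over 51 s, if anything falls off the work surface, if the arm or the gripper's body presses on something with over 40 N, if the wrist force passes 120 N, or if a joint passes its speed limit or range.

## Working session

There is one attempt and no reset: what is moved stays moved. The work goes in short steps, Python scripts to look and compute and a shell command to move; the robot and the scene stay as the last step left them, time stands still between calls to the robot, and variables do not carry over. Pictures are saved under pics/ and viewed, at most 10 in all, crops included, and the job is handed in when it is done.

```bash
mkdir -p pics
cat > h.py <<'E'
import numpy as np, cv2
from cell import manip, optics
def snap(n):
    c=optics.calibration(n); p,d=optics.camera(n); np.savez(''+n+'.npz',p=p,d=d,K=c['camera_matrix'],k1=c['k1'],R=c['R'],t=c['t']); return p
def pts(n):
    z=np.load(''+n+'.npz'); d=z['d']; K=z['K']; h,w=d.shape
    u,v=np.meshgrid(np.arange(w),np.arange(h))
    uv=np.stack([u,v],-1).reshape(-1,1,2).astype(float)
    s=cv2.undistortPoints(uv,K,np.array([float(z['k1']),0,0,0])).reshape(h,w,2)
    X=np.concatenate([s*d[...,None],d[...,None]],-1)
    return z['p'],d,(X-np.array(z['t']).ravel())@np.array(z['R'])
def save(n,img): cv2.imwrite('pics/'+n,cv2.cvtColor(img,cv2.COLOR_RGB2BGR))
E
python3 - <<'E'
from h import *
a=snap('top');b=snap('side')
save('top0.png',a);save('side0.png',b)
print(manip.read_state())
E
```

```text
{'clock': 0.1, 'joints': array([ 1.26040954e+00,  3.00402111e-01,  1.52153726e+00,  1.67023384e-05,
        1.32072887e+00, -6.66007356e-02]), 'qd': array([-5.10309455e-04, -1.70749009e-03, -2.77441962e-03,  3.98655524e-04,
        1.25676187e-03, -7.32766821e-05]), 'effort': array([ 2.51776808e-03, -5.32643509e+01, -3.53282475e+01,  7.10763247e-02,
        2.34010810e-02, -4.34881758e-05]), 'eef_pos': array([132.68025816, 533.49767882, 204.94271774]), 'eef_rot': array([-3.14052053e+00, -8.77242529e-05,  2.89780241e+00]), 'wrist_force': array([0.94280412, 0.2943886 , 0.14231867]), 'moment': array([ 0.03857422, -0.01004158,  0.04932695]), 'finger_force': 0.0, 'finger_gap': 94.25263067883596}
```

View pics/top0.png

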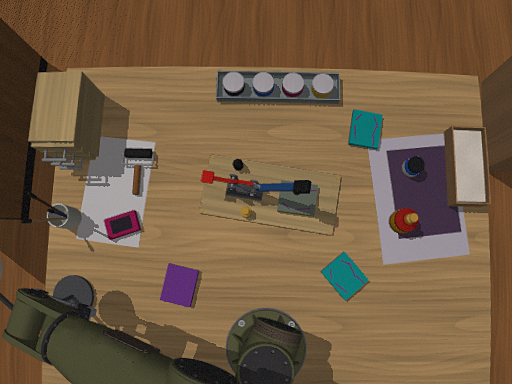

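View pics/side0.png

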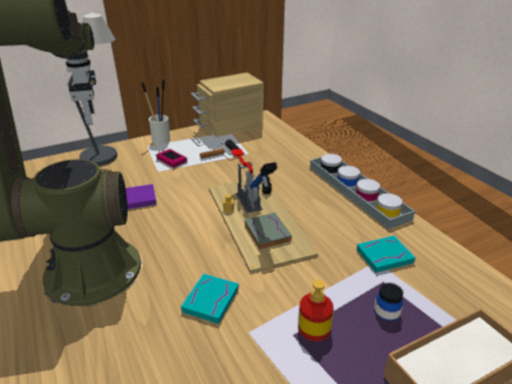

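The top view shows the red pawl pad at (207,177), the black end pad at (302,187), and the hinge near (245,186). Possible confusions are the dropper's black top (238,164) against the end pad, the red can (405,220) against the red pad, and the turquoise and purple blocks. The described pads are the ones on the steel clamp, so I'll measure those and check them in a crop.

Run:
```python
from h import *
p,d,X=pts('top')
hsv=cv2.cvtColor(p,cv2.COLOR_RGB2HSV).astype(int)
roi=np.zeros(d.shape,bool); roi[150:240,195:345]=1
red=roi&((hsv[...,0]<6)|(hsv[...,0]>174))&(hsv[...,1]>180)&(hsv[...,2]>90)&(d>0)
blk=roi&(hsv[...,2]<50)&(d>0)&(X[...,2]>130)
for n,m in(('red',red),('blk',blk)):
    q=X[m]; vs,us=np.where(m); print(n,len(q),us.min(),us.max(),vs.min(),vs.max(),q.min(0).round(),q.max(0).round())
for uv in [(207,177),(205,175),(210,179),(302,187),(297,187),(307,187),(238,164),(246,212),(203,213),(212,155),(341,175),(334,234),(275,187),(285,187),(255,186)]:
    print(uv,p[uv[1],uv[0]],X[uv[1],uv[0]].round(1))
# board fit
b=roi&(abs(X[...,2]-12)<4)
pp=X[b][:,:2].astype(np.float32); r=cv2.minAreaRect(pp); print(r)
save('crop.png',cv2.resize(p[150:240,195:345],None,fx=5,fy=5,interpolation=cv2.INTER_CUBIC))
```

```text
red 263 201 252 170 185 [498.  52.   2.] [573. 220. 155.]
blk 246 229 310 176 194 [ 464. -111.  130.] [529. 122. 259.]
(207, 177) [161  31  25] [521.8 187.4 144.7]
(205, 175) [160  23  14] [528.2 194.1 142.3]
(210, 179) [161  27  21] [516.4 178.6 141.7]
(302, 187) [22 25 30] [479.7 -88.3 244.2]
(297, 187) [24 25 29] [482.4 -75.8 227.4]
(307, 187) [21 18 21] [ 478.9 -101.4  250.7]
(238, 164) [20 21 23] [581.4 101.6  65.5]
(246, 212) [167 128  55] [427.9  71.7  67.2]
(203, 213) [126 108  76] [428.  215.5   9.7]
(212, 155) [143 124  84] [623.1 193.6  10.8]
(341, 175) [133 105  70] [ 566.9 -238.8   -3.7]
(334, 234) [162 131  91] [ 369.  -214.     2.5]
(275, 187) [34 58 97] [492.6 -16.  161.7]
(285, 187) [33 57 95] [ 278.6    4.3 1388.7]
(255, 186) [78 81 81] [500.5  43.7 126.8]
((497.6130676269531, 0.1110076904296875), (277.6437072753906, 486.852783203125), 1.774637222290039)
```

View pics/crop.png

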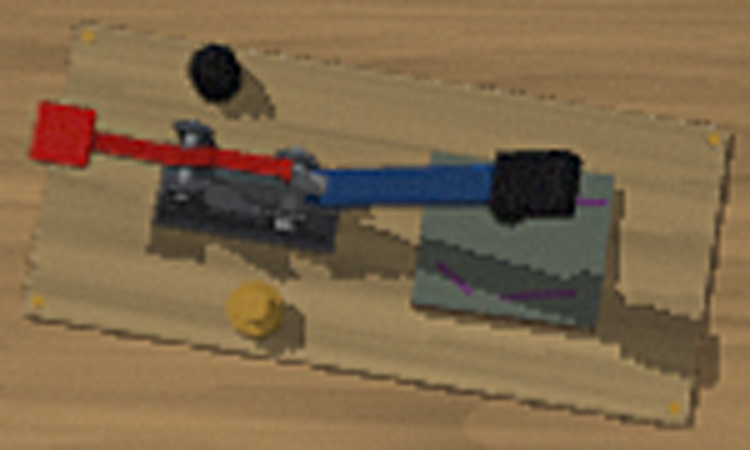

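The crop confirms the choice: a red pad at crop (63,133) on the bar over the hinge, and a black end pad at (537,187) on the blue arm above the grey-green block. The dropper is at (215,72) and the weight at (256,307). Next I'll fit the board and the pads.

```bash
cat >> h.py <<'E'
def ray(n,uv,z0):
    z=np.load(''+n+'.npz'); R=np.array(z['R']);t=np.array(z['t']).ravel()
    s=cv2.undistortPoints(np.array([[uv]],float),z['K'],np.array([float(z['k1']),0,0,0])).ravel()
    w=R.T@np.array([s[0],s[1],1]); c=-R.T@t; return c+w*(z0-c[2])/w[2]
E
python3 - <<'E'
from h import *
f=lambda u,v:(195+(u+.5)/5-.5,150+(v+.5)/5-.5)
C=[ray('top',f(*c),12)[:2] for c in [(75,26),(733,130),(690,427),(27,318)]]
TL,TR,BR,BL=C
print(np.round(C,1),[np.linalg.norm(C[i]-C[(i+1)%4]).round(1) for i in range(4)])
e=(TL-TR)+(BL-BR); e/=np.linalg.norm(e); yaw=np.arctan2(-e[0],e[1]); ex=np.array([e[1],-e[0]])
o=np.mean(C,0)+55*e
print('ey',e,'yaw',yaw,'hinge',o)
for n,r,s in(('pawlpad',137,144),('endpad0',-205*np.cos(.78)-10*-np.sin(.78)*1,80+205*np.sin(.78)+10*np.cos(.78)),('enddown',-205,90)):
    print(n,(o+r*e).round(1),s)
print('obs pawl',ray('top',f(63,133),144),'end',ray('top',f(540,180),231))
p,d,X=pts('top')
for uv in [(238,164),(246,212)]: 
    q=X[uv[1],uv[0]][:2]-o; print('local',q@ex,q@e)
E
```

```text
[[ 623.4  201.5]
 [ 561.6 -236.7]
 [ 365.  -207.9]
 [ 426.8  225. ]] [np.float64(442.6), np.float64(198.7), np.float64(437.3), np.float64(197.9)]
ey [0.1404281  0.99009088] yaw -0.14089379068090904 hinge [501.93466395  49.92964752]
pawlpad [521.2 185.6] 144
endpad0 [482.5 -87.4] 231.28141631620687
enddown [ 473.1 -153. ] 90
obs pawl [524.36531252 187.0262718  144.        ] end [486.02419332 -90.9946592  231.        ]
local 71.38185534969968 62.33723629834933
local -76.36487897703282 11.132317736494313
```

```bash
cat >> h.py <<'E'
from scipy.spatial.transform import Rotation as Ro
def rel(target,yaw=None):
    s=manip.read_state(); R=Ro.from_euler('xyz',s['eef_rot'])
    print('clock',round(s['clock'],2),'pos',s['eef_pos'].round(1),'rot',s['eef_rot'].round(3),'F',s['wrist_force'].round(1),'gap',round(s['finger_gap'],1))
    for t in np.atleast_2d(target): print('shift',R.inv().apply(t-s['eef_pos']).round(1))
    if yaw is not None: print('turn',(R.inv()*Ro.from_euler('xyz',[np.pi,0,yaw])).as_rotvec().round(3))
E
python3 -c "
from h import *
rel([522,186.5,190],3.001)"
```

```text
clock 0.1 pos [132.7 533.5 204.9] rot [-3.141 -0.     2.898] F [0.9 0.3 0.1] gap 94.3
shift [-461.6 -242.7   15.2]
turn [-0.001 -0.    -0.103]
```

```bash
python3 -m crank '[[0,-40,-21,1,0,0,0],[0,-80,-42,3,0,0,-0.02],[0,-120,-63,4,0,0,-0.04],[0,-160,-84,5,0,0,-0.06],[0,-200,-105,6,0,0,-0.08],[0,-240,-126,8,0,0,-0.1],[0,-280,-147,9,0,0,-0.103],[0,-320,-168,10,0,0,-0.103],[0,-360,-189,11,0,0,-0.103],[0,-390,-205,12,0,0,-0.103]]' 30; python3 -c "
from h import *
rel([522,186.5,185],3.001)"
```

```text
clock: 1.1
eef_pos: [463.2, 238.6, 193.2]
eef_rot: [-3.141, -0.0, 3.0]
wrist_force: [-0.4, 0.7, 0.0]
finger_gap: 17.5
finger_force: 0.0
clock 1.1 pos [463.2 238.6 193.2] rot [-3.141 -0.     3.   ] F [-0.4  0.7  0. ] gap 17.5
shift [-65.6 -43.3   8.2]
turn [-0.    -0.    -0.001]
```

```bash
python3 -m crank '[[0,-30,-20,0,0,0,0],[0,-65.5,-43.5,0,0,0,0],[0,-65.5,-43.5,0,0,0,0],[0,-65.5,-43.5,0,0,0,0]]' ; python3 -c "
from h import *
rel([522,186.5,150],3.001)
save('w1.png',snap('wrist'))
save('s1.png',cv2.resize(snap('side')[120:250,180:320],None,fx=4,fy=4))
p,d,X=pts('wrist')
hsv=cv2.cvtColor(p,cv2.COLOR_RGB2HSV).astype(int)
m=((hsv[...,0]<6)|(hsv[...,0]>174))&(hsv[...,1]>180)&(hsv[...,2]>70)&(d>0)&(X[...,2]>130)&(X[...,2]<160)
m&=X[...,1]>165
q=X[m];print(len(q),q.min(0),q.max(0)); print(np.median(q,0), cv2.minAreaRect(q[:,:2].astype(np.float32)))
"
```

```text
clock: 1.5
eef_pos: [520.4, 187.9, 192.8]
eef_rot: [-3.141, -0.001, 2.999]
wrist_force: [-0.5, 1.0, 0.2]
finger_gap: 0.4
finger_force: 0.0
clock 1.5 pos [520.4 187.9 192.8] rot [-3.141e+00 -1.000e-03  2.999e+00] F [-0.5  1.   0.2] gap 0.4
shift [-1.8 -1.2 42.8]
turn [-0.    -0.001 -0.002]
1483 [504.21535883 165.08286212 132.09117324] [536.60839655 206.52583714 144.58116279]
[518.76212877 187.0374973  142.60252592] ((521.2212524414062, 184.9779510498047), (40.12064743041992, 31.256996154785156), 83.07674407958984)
```

View pics/w1.png

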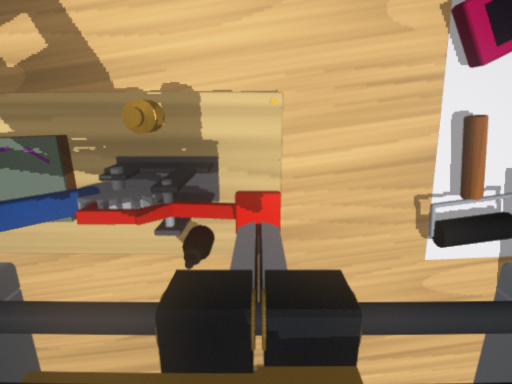

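The closed fingertips stand over the red pad (258,215), and the steel wheel, the weight and the dropper are clear. I'll press now.

```bash
python3 -m crank '[[0,0,0,25,0,0,0],[0,0,0,43,0,0,0],[0,0,0,47,0,0,0],[0,0,0,51,0,0,0],[0,0,0,55,0,0,0],[0,0,0,59,0,0,0],[0,0,0,63,0,0,0],[0,0,0,66,0,0,0],[0,0,0,69,0,0,0],[0,0,0,70,0,0,0]]'
```

```text
clock: 2.6
eef_pos: [520.9, 188.7, 123.5]
eef_rot: [3.141, 0.001, 3.001]
wrist_force: [0.4, 4.6, 3.8]
finger_gap: 0.2
finger_force: 2.4
```

```bash
python3 -m crank '[[0,0,0,1.5,0,0,0],[0,0,0,3,0,0,0],[0,0,0,4.5,0,0,0],[0,0,0,5.5,0,0,0],[0,0,0,5.5,0,0,0],[0,0,0,5.5,0,0,0]]'; python3 -c "
from h import *
save('s2.png',cv2.resize(snap('side')[120:250,180:320],None,fx=4,fy=4))"
```

```text
clock: 3.2
eef_pos: [520.5, 188.2, 117.9]
eef_rot: [-3.141, 0.0, 3.001]
wrist_force: [2.1, 2.2, 3.2]
finger_gap: 0.0
finger_force: 1.6
```

View pics/s2.png

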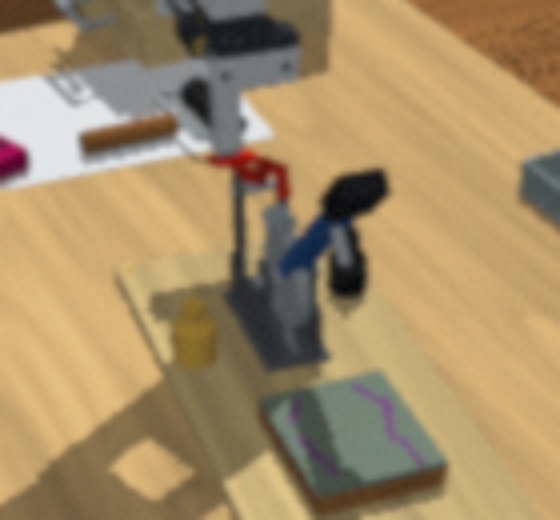

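The side view shows the pawl tipped, with its nose raised at (275,175) and the arm still up. I can't see the stop in the force reading yet, so I'll press a little more.

```bash
python3 -m crank '[[0,0,0,1,0,0,0],[0,0,0,2,0,0,0],[0,0,0,2,0,0,0],[0,0,0,2,0,0,0]]'
```

```text
clock: 3.65
eef_pos: [520.8, 188.3, 117.3]
eef_rot: [3.141, 0.001, 3.001]
wrist_force: [-2.6, -0.1, 15.7]
finger_gap: 0.6
finger_force: 7.5
```

The stop is reached at 15.7 N. I'll lift off and go above the end pad.

```bash
python3 -m crank '[[0,0,0,-30,0,0,0],[0,0,0,-70,0,0,0],[0,0,0,-115,0,0,0],[0,0,0,-160,0,0,0],[0,0,0,-180,0,0,0],[0,0,0,-180,0,0,0]]'
python3 - <<'E'
from h import *
ey=np.array([.1404,.9901,0]);o=np.array([503,50,0.])
T=[o-122.7*ey+[0,0,285],o-122.7*ey+[0,0,240]]
rel(T,3.001)
snap('top');p,d,X=pts('top')
hsv=cv2.cvtColor(p,cv2.COLOR_RGB2HSV).astype(int)
for uv in [(207,177),(205,176),(302,187),(307,187)]: print(uv,p[uv[1],uv[0]],X[uv[1],uv[0]].round(1))
E
```

```text
clock: 4.25
eef_pos: [520.9, 188.1, 298.5]
eef_rot: [3.141, 0.003, 3.0]
wrist_force: [-1.5, 0.5, -0.4]
finger_gap: 0.0
finger_force: 0.0
clock 4.25 pos [520.9 188.1 298.5] rot [3.141e+00 3.000e-03 3.000e+00] F [-1.5  0.5 -0.4] gap 0.0
shift [  -1.7 -262.    13.3]
shift [  -1.6 -262.    58.3]
turn [ 0.001  0.003 -0.001]
(207, 177) [51 50 41] [429.5 117.9 616.7]
(205, 176) [57 54 38] [433.3 123.3 606.5]
(302, 187) [25 21 26] [480.2 -88.5 241.5]
(307, 187) [18 21 26] [ 478.7 -101.3  251.7]
```

```bash
python3 -m crank '[[0,0,-40,0,0,0,0],[0,0,-85,0,0,0,0],[0,0,-130,0,0,0,0],[0,0,-175,0,0,0,0],[0,0,-220,0,0,0,0],[0,0,-262,0,0,0,0],[0,0,-262,0,0,0,0],[0,0,-262,20,0,0,0],[0,0,-262,40,0,0,0],[0,0,-262,50,0,0,0]]'
python3 - <<'E'
from h import *
save('w3.png',snap('wrist'))
snap('top');p,d,X=pts('top')
print(X[177,207].round(1),p[177,207],X[178,206].round(1))
ey=np.array([.1404,.9901,0]);o=np.array([501.5,50,0.])
T=[]
for th in [.78,.7,.6,.5,.4,.3,.2,.1,0,-.02]:
    c,s=np.cos(th),np.sin(th); T.append(o+ey*(-200*c+10*s+12.5)+[0,0,80+200*s+10*c])
rel(T,3.001)
E
```

```text
clock: 5.3
eef_pos: [482.7, -70.4, 242.9]
eef_rot: [3.141, -0.005, 3.001]
wrist_force: [0.2, 0.0, 0.8]
finger_gap: 0.5
finger_force: 0.0
[527.2 191.5 116.8] [173  25  15] [524.  194.4 117.1]
clock 5.4 pos [483.  -70.5 244. ] rot [ 3.141 -0.004  3.001] F [-1.  -0.9 -0.5] gap 1.0
shift [-1.5 -0.8 16.2]
shift [ -1.5 -12.2  27.5]
shift [ -1.6 -25.1  42.8]
shift [ -1.6 -36.4  59.3]
shift [ -1.7 -46.   76.9]
shift [ -1.8 -53.8  95.3]
shift [ -1.8 -59.7 114.4]
shift [ -1.9 -63.7 134. ]
shift [ -2.  -65.7 154. ]
shift [ -2.  -65.8 158. ]
turn [ 0.    -0.004  0.   ]
```

View pics/w3.png

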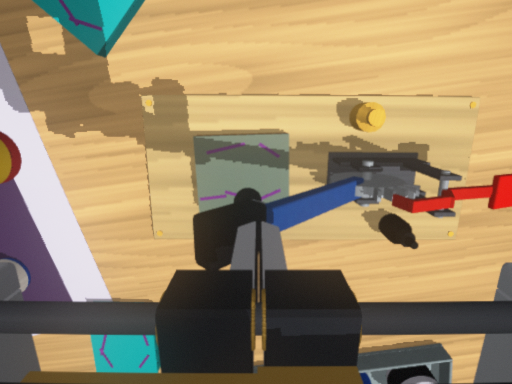

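The red pad stays down at z≈117. In the wrist view the fingertips at (258,225) are over the hinge-side part of the black end pad (230,235), so I'll shift about 6 mm outward and push along the arc.

```bash
python3 -m crank '[[0,0,-6,5,0,0,0],[0,0,-6,10,0,0,0],[0,0,-7,16,0,0,0],[0,0,-12,22,0,0,0],[0,0,-18,28,0,0,0],[0,0,-25,35,0,0,0],[0,0,-31,43,0,0,0],[0,0,-37,51,0,0,0],[0,0,-42,59,0,0,0],[0,0,-42,59,0,0,0]]'
python3 - <<'E'
from h import *
save('s4.png',cv2.resize(snap('side')[120:250,180:320],None,fx=4,fy=4))
ey=np.array([.1404,.9901,0]);o=np.array([501.5,50,0.])
T=[]
for th in [.5,.4,.3,.2,.1,0,-.02]:
    c,s=np.cos(th),np.sin(th); T.append(o+ey*(-208*c+10*s+12.5)+[0,0,80+208*s+10*c])
rel(T,3.001)
E
```

```text
clock: 6.4
eef_pos: [477.2, -113.3, 185.6]
eef_rot: [-3.142, -0.002, 3.0]
wrist_force: [-0.5, 0.7, -0.8]
finger_gap: 0.5
finger_force: 0.0
clock 6.45 pos [ 477.3 -112.9  186.1] rot [ 3.142e+00 -2.000e-03  3.000e+00] F [-1.   0.4 -0.6] gap 0.3
shift [-1.1 -0.6 -2.4]
shift [ -1.1 -10.5  15.9]
shift [ -1.1 -18.6  35.1]
shift [ -1.2 -24.7  55. ]
shift [ -1.2 -28.8  75.4]
shift [ -1.3 -30.8  96.1]
shift [ -1.3 -31.  100.3]
turn [ 0.    -0.002 -0.001]
```

View pics/s4.png

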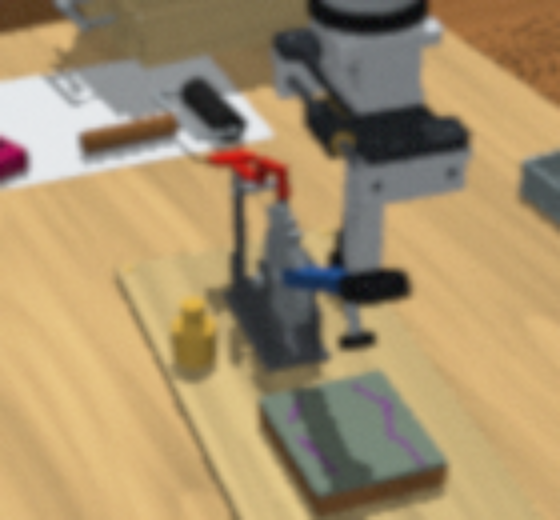

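The side view shows the arm coming down, with the fingers on the end pad at (365,265) and the foot (357,340) still above the block. I'll keep pushing.

```bash
python3 -m crank '[[0,0,-8,8,0,0,0],[0,0,-14,16,0,0,0],[0,0,-19,26,0,0,0],[0,0,-23,36,0,0,0],[0,0,-27,46,0,0,0],[0,0,-30,56,0,0,0],[0,0,-32,66,0,0,0],[0,0,-34,76,0,0,0],[0,0,-35,84,0,0,0],[0,0,-35,88,0,0,0]]'
```

```text
clock: 7.45
eef_pos: [472.8, -147.6, 98.2]
eef_rot: [-3.141, -0.0, 3.001]
wrist_force: [-1.4, -2.1, 3.4]
finger_gap: 0.5
finger_force: 1.6
```

```bash
python3 -m crank '[[0,0,0,2,0,0,0],[0,0,0,4,0,0,0],[0,0,0,6,0,0,0],[0,0,0,8,0,0,0],[0,0,0,8,0,0,0]]'
```

```text
clock: 7.95
eef_pos: [472.9, -147.2, 90.8]
eef_rot: [3.141, -0.0, 3.001]
wrist_force: [0.0, -0.1, -0.3]
finger_gap: 0.8
finger_force: 0.0
```

```bash
python3 -m crank '[[0,0,0,1,0,0,0],[0,0,0,2,0,0,0],[0,0,0,2,0,0,0],[0,0,0,2,0,0,0]]'
```

```text
clock: 8.35
eef_pos: [473.1, -147.2, 90.1]
eef_rot: [-3.142, 0.001, 3.001]
wrist_force: [-6.8, 1.0, 17.3]
finger_gap: 0.4
finger_force: 8.9
```

The push meets a firm stop at z≈90 with 17 N, as expected for the foot on the block. I'll retreat straight up and check.

```bash
python3 -m crank '[[0,0,0,-10,0,0,0],[0,0,0,-40,0,0,0],[0,0,0,-80,0,0,0],[0,0,0,-110,0,0,0],[0,0,0,-110,0,0,0],[0,0,0,-110,0,0,0]]'
python3 - <<'E'
from h import *
save('s5.png',cv2.resize(snap('side')[120:250,180:320],None,fx=4,fy=4))
snap('wrist');p,d,X=pts('wrist'); e=np.array([.1404,.9901]);o=np.array([502,50.])
L=(X[...,:2]-o)@e; S=(X[...,:2]-o)@np.array([.9901,-.1404])
for a in(-225,-215,-205,-190,-150,-120):
    m=(d>0)&(abs(L-a)<4)&(abs(S)<8)&(X[...,2]<130)&(X[...,2]>50); print(a,m.sum(),np.median(X[m][:,2]) if m.any() else None)
snap('top');p,d,X=pts('top')
print(X[177,207].round(1),X[178,205].round(1))
E
```

```text
clock: 8.95
eef_pos: [472.9, -147.1, 199.0]
eef_rot: [3.142, 0.0, 3.001]
wrist_force: [-0.3, 0.2, 0.0]
finger_gap: 0.2
finger_force: 0.0
-225 116 89.63017899755198
-215 135 89.9678901571885
-205 126 89.92758414214916
-190 136 89.93794157669234
-150 127 86.96664705768329
-120 133 87.1028227332624
[528.1 192.2 112.5] [525.  198.3 111.8]
```

View pics/s5.png

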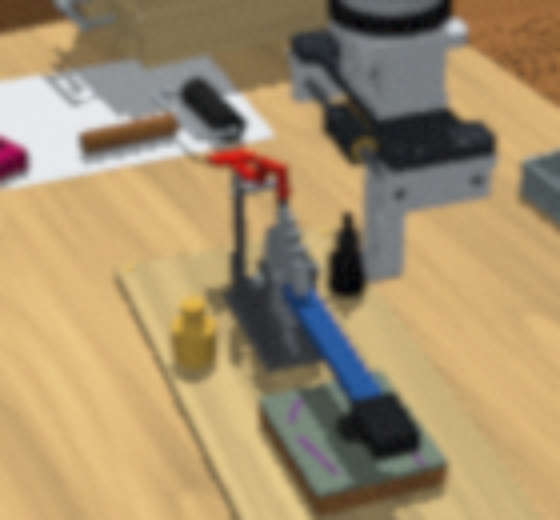

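The side view shows the arm level with its foot on the block: end pad at (380,425), flat at z≈90. The pawl is still pressed at (245,165), the block and bystanders haven't moved, and the robot is clear. Handing in.

```bash
python3 -c "
from cell import manip
print(manip.sign_off())"
```

```text
the job is handed in; nothing more can be done
None
```

I pressed the pawl down to its stop and pushed the clamp arm down until its foot rested on the lino block, then handed the job in; my last look showed the pawl still free and nothing else moved, but sign-off returned no verdict.

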